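Full sugar canister to the mixing bowl

TASK

I want to start baking: first slide the steel bowl along the worktop, without lifting it, until it stands on its round non-slip mat. Only one of the three identical closed sugar canisters is full, so heft them to find the heaviest, leave the two light ones standing in recesses of their wooden stand, and hold the full one upright over the bowl, about 5 cm clear of the rim, ready for me to open. Finish while still holding it there, and leave everything else on the worktop alone.

Things in the scene. Friction and masses are not known exactly. Their poses are not given: they have to be found in the camera images.
- bowl: plain round steel bowl, 135 mm across the rim, 75 mm high, foot 73 mm across, 0.46 kg, loose, empty, upright. Origin: centre of its underside, z up. Open inside: floor 10 mm above the underside, the walls slope out from about 22 mm off the axis at the floor to 62 mm at the rim; it can be slid by pressing on the wall from inside or outside
- bowl_mat: teal round silicone mat with a pale ring near its edge, 210 mm across, a sheet 1 mm thin lying flat on the worktop: things slide over its edge without catching. Fixed. Origin: its centre on the worktop, z up.
- stand: wooden stand for the canisters, fixed to the worktop: 104 (its x) by 330 (its y) by 22 mm high, with three round recesses 69 mm across and 10 mm deep (floor 12 mm above the worktop) in a row along its y, 110 mm apart, the middle one at its centre. Origin: centre of its underside, z up; turned up to 0.25 rad about z.
- canister_1: one of 3 look-alike closed cream enamel canisters, dark bands, steel lid (shut fast), wooden knob. Round body 62 mm across, 110 mm high (131 with knob); grip the body from above, 80 to 95 mm up, so the knob clears the palm. Origin: centre of underside, z up its axis. Stands in a recess; which is where changes. The full one weighs 0.54 to 0.62 kg, the other two 0.17 to 0.34 kg each
- canister_2: second canister, see canister_1
- canister_3: third canister, see canister_1
- mug: cream mug standing at the back, 78 mm across, 101 mm high; bystander, origin at its underside
- pepper_mill: wooden pepper mill, 58 mm across, 170 mm high, at the back; bystander, origin at its underside
- salt_shaker: salt shaker with grey cap, 44 mm across, 90 mm high, at the back; bystander, origin at its underside
- lemon: lemon, 76 x 56 x 55 mm, lying behind the mat; bystander, origin at its underside
- wooden_spoon: wooden spoon, 333 mm long, 14 mm high, lying along the front edge before the mat; bystander, origin below its middle
- teaspoon: teaspoon, 130 mm long, 11 mm high, lying at the front edge before the stand; bystander, origin below its middle
Mind the look-alikes: they are no part of the job. Leave any blue or yellow look-alike of the canister_3 alone.

How it is judged:
By the outcome, as a careful person would: the job done as asked, in the order asked, and still so for the second after the job is handed in, while the arm keeps its last pose, push and grip.
It also fails if it takes over 72 s, if anything falls off the work surface, if the arm or the gripper's body presses on something with over 40 N, if the wrist force passes 120 N, or if a joint passes its speed limit or range.

ROBOT

A 7-joint arm with a two-finger parallel gripper is mounted at the origin on a cart in front of the work surface, level with it; the furniture and walls round the work are solid. World frame = base frame: x ahead of the robot, y to its left, z up, the work surface at z = 0. Lengths are in m, angles in rad, forces in N, time in s.
With the tool pointing down it reaches from about 0.4 to 0.85 m from the base axis. Payload 6.9 kg.
Tool frame: the origin (TCP) lies at the centre of the arm's flange, where the gripper is bolted on; the fingertips stand 173 mm ahead of it and the grasp point (between the pads) lies 155 mm ahead of it; z points along the fingers, y is the line along which they close (so a half turn about z gives the same grasp; the last joint's range is limited). The gripper opens to 85 mm and grips with 20 to 120 N. Pads are 22 mm wide; open, the fingers measure 114 mm over their backs; the gripper's body (76 mm by 85 mm) begins 54 mm behind the grasp point. The pads swing forward as they close: fully open they stand 13 mm farther back than shut.
Start: joints at [0.105, 0.507, -0.238, 1.5, 0.126, 1.149, -0.155], TCP at [0.625, -0, 0.405] pointing down, gripper open.
Joint ranges: [-3.08, 3.08], [-0.24, 2.05], [-1.43, 1.35], [0, 2.5], [-1.52, 4.66], [0.17, 1.96], [-2.89, 2.89]. Speed limits (rad/s): [2.39, 2.39, 3.14, 3.14, 3.14, 3.14, 3.14].

INTERFACE

Orientations are given as a rotation vector (axis times angle).
In Python, from cell import arm, read_camera, camera_params, sign_off gives the robot as it stands. The module is installed in compiled form; this text tells all that it offers.
- The arm moves only by the tool play_rows, never from a script. Its argument "deltas" is a list of rows, each a list of 7 numbers: the closure, from -1 (fully open) to 1 (shut), then the shift along the tool's x, y, z in mm, then the turn, a rotation vector about the tool's x, y, z in rad. A call has exactly 10 rows; each row shifts and turns the commanded pose from where the row before left it, along the tool's axes as they then stand; what a row does not reach is not made up. A row lasts 1/12 s, in which the tool goes at most 41.7 mm and 7.16 degrees, less where a joint would pass 70% of its speed; a pose out of reach is approached as far as the arm can. A call is refused whole if a number of a shift passes 41.7 or a number of a turn 0.125, either way. A call with a gripper value outside its range is refused whole. The fingers move at their own pace and stop on an object; "newtons" is the grip in N (left out, the last holds). Time passes only in rows, so rows that do not move let the fingers close, or fill a call up. It gives the time, the measured TCP pose, the force, the opening and the grip force at its end, in the units of the state.
- arm.get_state(): the state, without advancing time (a new reading comes with each control period).
- read_camera(name): name is "scene" or "side" or "wrist"; returns (picture, depth): 384x512x3 uint8, red, green, blue; 384x512 float32, m along the optical axis (not along the pixel's ray), 0 where there is no reading.
- camera_params(name): a dict with "vertical_fov" (degrees; the focal length in pixels is half the picture's height over the tangent of half this angle, whatever the lens; pixels are square), "cx", "cy" (the principal point, pixels), "distortion" ([k1, k2, p1, p2, k3] as OpenCV has them; the pictures are not rectified), "pose" (4x4, takes a point from camera to world coordinates). Camera axes: x right, y up, looking along -z (the intrinsics and any distortion apply to the point x, -y, -z); pixel columns grow to the right and rows downward; lengths in m; the calibration is good to about 2 mm. A picture is of the moment at which its call begins: read the wrist's pose just before it. camera_params takes no time and is no camera call; for the wrist camera it gives the pose at the moment of the call.
- sign_off(): hands the job in; it is judged then, once.
The state is a dict: "t": time; "joint_positions": joint angles; "qvel": joint speeds; "joint_torque": joint torques, N m; "position": TCP position; "tool_rot": TCP orientation; "contact_force": force on the tool from outside, world axes, zero at the start; "moment": the same for the moment, N m; "opening": finger opening in m; "gripper_force": force on a finger pad.
Only numpy, scipy, OpenCV 4.12 (cv2) and the standard library are available. Lean on these libraries where they do the work, as an engineer would, in place of code of your own. Each camera call takes 0.05 s, during which the arm holds its last target. There are 200 camera calls.

## Working session

There is one attempt and no reset: what is moved stays moved. The work goes in short steps, Python scripts to look and compute and a tool call to move; the robot and the scene stay as the last step left them, time stands still between calls to the robot, and variables do not carry over. Pictures are saved under pics/ and viewed, at most 10 in all, crops included, and the job is handed in when it is done.

Besides the shell and the picture viewer there is one more tool, called after "Call:" by a JSON object that holds its "method" and its "body", one argument or row to a line. play_rows: Moves the arm, as the interface text tells. Its arguments: {"type":"object","properties":{"deltas":{"type":"array","items":{"type":"array","items":{"type":"number"}}},"newtons":{"type":"number"}},"required":["deltas"]}

```bash
mkdir -p pics; cat > h.py <<'E'
import numpy as np, cv2
from cell import arm, read_camera, camera_params, sign_off
from scipy.spatial.transform import Rotation as R
def K(p,h=384):
    f=h/2/np.tan(np.radians(p["vertical_fov"])/2)
    return np.array([[f,0,p["cx"]],[0,f,p["cy"]],[0,0,1.]])
def rays(p,uv):
    n=cv2.undistortPoints(np.array(uv,float).reshape(-1,1,2),K(p),np.array(p["distortion"],float)).reshape(-1,2)
    return np.c_[n[:,0],-n[:,1],-np.ones(len(n))]
def world(p,uv,d):
    T=np.array(p["pose"]); c=rays(p,uv)*np.array(d,float).reshape(-1,1)
    return c@T[:3,:3].T+T[:3,3]
def onplane(p,uv,z):
    T=np.array(p["pose"]); r=rays(p,uv)@T[:3,:3].T
    s=(z-T[2,3])/r[:,2]; return T[:3,3]+r*s[:,None]
def cloud(p,d):
    v,u=np.mgrid[0:384,0:512]; uv=np.c_[u.ravel(),v.ravel()]
    return world(p,uv,d.ravel()).reshape(384,512,3)
def proj(p,X):
    T=np.array(p["pose"]); c=(np.array(X,float).reshape(-1,3)-T[:3,3])@T[:3,:3]
    return cv2.projectPoints(c*[1,-1,-1],np.zeros(3),np.zeros(3),K(p),np.array(p["distortion"],float))[0].reshape(-1,2)
E
cat > look.py <<'E'
from h import *
import sys,pickle
tag=sys.argv[1]; o={}
for n in sys.argv[2:]:
    p=camera_params(n); a,d=read_camera(n); o[n]=(p,a,d)
pickle.dump(o,open(f"{tag}.pkl","wb"))
ims=[cv2.cvtColor(o[n][1],cv2.COLOR_RGB2BGR) for n in o]
if len(ims)==1: im=cv2.resize(ims[0],(800,600))
else: im=np.vstack([cv2.resize(ims[0],(400,300)),cv2.resize(ims[1],(400,300))]) if len(ims)==2 else np.vstack([np.hstack([cv2.resize(i,(400,300)) for i in ims[:2]]),np.hstack([cv2.resize(ims[2],(400,300)),np.zeros((300,400,3),np.uint8)])])
cv2.imwrite(f"pics/{tag}.png",im)
for n in o: print(n,np.round(o[n][0]["pose"],3).tolist(),o[n][0]["vertical_fov"],(o[n][2]>0).mean())
print(arm.get_state())
E
python3 look.py a scene side wrist
```

```text
scene [[0.676, 0.511, -0.53, -0.16], [-0.737, 0.452, -0.503, -0.626], [-0.017, 0.731, 0.683, 0.95], [0.0, 0.0, 0.0, 1.0]] 43.36252957519702 0.9960734049479166
side [[0.853, 0.209, -0.478, -0.08], [-0.522, 0.341, -0.782, -0.969], [-0.0, 0.916, 0.4, 0.554], [0.0, 0.0, 0.0, 1.0]] 49.14738481641656 0.9959055582682291
wrist [[1.0, -0.0, 0.002, 0.625], [-0.0, 0.944, 0.329, 0.086], [-0.002, -0.329, 0.944, 0.373], [0.0, 0.0, 0.0, 1.0]] 60.42312923801923 0.9959920247395834
{'t': 0.15, 'joint_positions': array([ 0.10552302,  0.50812714, -0.23754314,  1.50091352,  0.12572913,
        1.14890989, -0.15480764]), 'qvel': array([-0.00026708, -0.00325198, -0.00100158, -0.00280158,  0.00161462,
       -0.00119762, -0.00083041]), 'joint_torque': array([-1.45638624e-03, -6.21010351e+01, -2.18872748e+00, -2.49840939e+01,
        1.27439146e-02,  9.07797832e-03,  3.50406015e-05]), 'position': array([ 6.24847737e-01, -8.06750567e-05,  4.04036687e-01]), 'tool_rot': array([-2.22079567e+00, -2.22077241e+00,  1.57576504e-03]), 'contact_force': array([-0.04664073, -0.22962866, -0.0745012 ]), 'moment': array([-0.04608091, -0.01326888,  0.01347853]), 'gripper_force': 0.0, 'opening': 0.08540628823729102}
```

View pics/a.png

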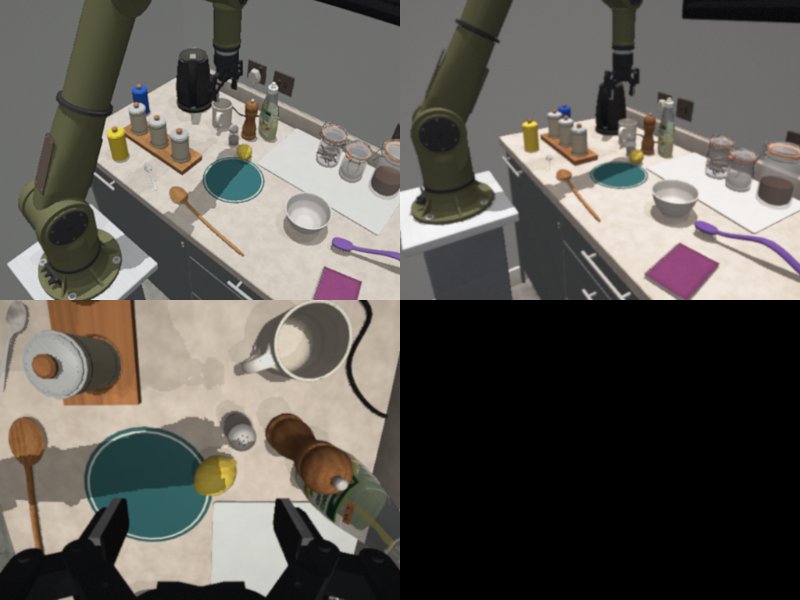

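The scene and side views (each at half scale) show the steel bowl at (307,215), the teal mat at (234,180), and the wooden stand with three grey-cream canisters at (138,120), (157,132) and (180,145). The blue look-alike is at (140,98) and the yellow one at (118,143), both off the stand.

```bash
cat > m.py <<'E'
from h import *
import pickle
from scipy.optimize import least_squares
o=pickle.load(open("a.pkl","rb"))
def circ(P):
    f=lambda q:np.hypot(P[:,0]-q[0],P[:,1]-q[1])-q[2]
    m=P.mean(0); return least_squares(f,[m[0],m[1],.04],loss="soft_l1",f_scale=.002).x
for n in ["scene","side","wrist"]:
    p,a,d=o[n]; C=cloud(p,d); hsv=cv2.cvtColor(a,cv2.COLOR_RGB2HSV).astype(int); ok=d>0
    teal=((abs(hsv[...,0]-92)<12)&(hsv[...,1]>90)&ok&(abs(C[...,2])<.02)).astype(np.uint8)
    k,l,s,c=cv2.connectedComponentsWithStats(teal)
    i=1+np.argmax(s[1:,4]); P=C[l==i]
    hull=cv2.convexHull((P[:,:2]*1000).astype(np.float32)).reshape(-1,2)/1000
    print(n,"mat",circ(hull).round(4),"z",np.median(P[:,2]).round(4),cv2.minEnclosingCircle((P[:,:2]*1000).astype(np.float32)))
    if n!="wrist":
        # high points clusters
        m=(ok&(C[...,2]>.03)&(C[...,2]<.3)&(C[...,0]>.3)&(C[...,0]<1.0)).astype(np.uint8)
        k,l,s,c=cv2.connectedComponentsWithStats(m)
        for i in range(1,k):
            if s[i,4]>60:
                P=C[l==i]; print("  blob",s[i].tolist(),P.min(0).round(3),P.max(0).round(3))
    kn=((abs(hsv[...,0]-10)<8)&(hsv[...,1]>100)&ok&(C[...,2]>.128)&(C[...,2]<.16)).astype(np.uint8)
    k,l,s,c=cv2.connectedComponentsWithStats(kn)
    for i in range(1,k):
        if s[i,4]>8: P=C[l==i]; print("  knob",c[i].round(1),s[i,4],P.mean(0).round(4),P.max(0).round(4))
    wd=((abs(hsv[...,0]-10)<8)&(hsv[...,1]>90)&ok&(abs(C[...,2]-.022)<.006)).astype(np.uint8)
    k,l,s,c=cv2.connectedComponentsWithStats(wd); i=1+np.argmax(s[1:,4]); P=C[(wd>0)&(C[...,1]>.1)]
    print("  stand",cv2.minAreaRect((P[:,:2]*1000).astype(np.float32)),P[:,2].mean())
E
python3 m.py
python3 - <<'E'
import sys; sys.path.insert(0,'.')
import pickle,cv2,numpy as np
o=pickle.load(open("a.pkl","rb"))
a=o["scene"][1][90:240,120:270]; b=o["side"][1][110:210,150:250]
im=np.hstack([cv2.resize(a,(400,400),interpolation=3),cv2.resize(b,(400,400),interpolation=3)])
cv2.imwrite("pics/crop.png",im[...,::-1])
E
```

```text
scene mat [ 0.541  -0.1179  0.0924] z 0.0009 ((541.6253051757812, -118.16187286376953), 94.23130798339844)
  blob [142, 14, 156, 156, 12831] [ 0.455 -0.014  0.03 ] [0.931 0.49  0.3  ]
  blob [284, 41, 228, 211, 23704] [ 0.66 -0.57  0.03] [0.931 0.234 0.3  ]
  blob [67, 80, 22, 37, 426] [0.3   0.473 0.213] [0.365 0.487 0.3  ]
  blob [189, 147, 26, 40, 810] [0.454 0.155 0.03 ] [0.52  0.219 0.145]
  blob [291, 159, 15, 23, 271] [ 0.652 -0.029  0.03 ] [0.686 0.01  0.09 ]
  blob [136, 161, 28, 38, 771] [0.327 0.227 0.03 ] [0.39  0.29  0.135]
  blob [217, 164, 25, 42, 862] [0.455 0.046 0.03 ] [0.521 0.11  0.147]
  blob [303, 183, 20, 20, 292] [ 0.613 -0.111  0.03 ] [ 0.669 -0.051  0.06 ]
  blob [365, 246, 60, 54, 1581] [ 0.468 -0.464  0.03 ] [ 0.604 -0.33   0.078]
  blob [425, 303, 87, 31, 714] [ 0.51  -0.665  0.03 ] [ 0.583 -0.492  0.065]
  knob [177.1 109.2] 17 [0.5808 0.3934 0.1309] [0.5866 0.4039 0.1342]
  knob [322.  136.7] 190 [ 0.7407 -0.0323  0.147 ] [ 0.7664 -0.0075  0.1598]
  knob [173.8 133.6] 27 [0.4855 0.2945 0.1405] [0.4952 0.3028 0.1444]
  knob [340.5 135.5] 14 [ 0.7796 -0.0
[... 1036 characters left out ...]
.3529 0.253  0.1299] [0.3594 0.2576 0.1323]
  knob [228.6 159.9] 11 [0.4808 0.0698 0.14  ] [0.484  0.0757 0.1431]
  stand ((457.4996643066406, 221.3441162109375), (242.4629364013672, 51.31476974487305), 89.84089660644531) 0.02166934038957042
wrist mat [ 0.5382 -0.1168  0.0939] z 0.0013 ((537.9945678710938, -116.86222839355469), 94.33963775634766)
  knob [57.4 84.5] 786 [0.4886 0.0797 0.142 ] [0.4978 0.0892 0.1453]
  knob [416.4 216.2] 2986 [ 0.7432 -0.0145  0.1496] [0.7715 0.0029 0.1595]
  knob [445.4 272.2] 276 [ 0.7772 -0.0654  0.1469] [ 0.7812 -0.055   0.1552]
  stand ((485.8746337890625, 127.55535125732422), (54.177337646484375, 105.1291275024414), 89.18311309814453) 0.021687272837550266
```

View pics/crop.png

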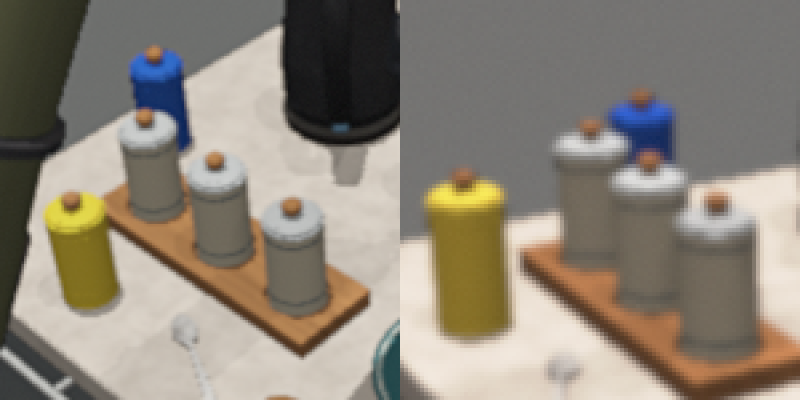

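The crop confirms it: the targets are the three cream/grey canisters on the stand at (490,200), (555,245) and (610,290) crop px. The yellow (75,250) and blue (160,100) canisters stand off it. Next I move over the bowl with the fingers shut.

Call:
{"method": "play_rows", "body": {
  "deltas": [
    [1,-30,-7,0,0,0,0],
    [1,-40,-9,0,0,0,0],
    [1,-40,-9,0,0,0,0],
    [1,-40,-9,0,0,0,0],
    [1,-40,-9,0,0,0,0],
    [1,-40,-9,0,0,0,0],
    [1,-40,-9,0,0,0,0],
    [1,-40,-9,0,0,0,0],
    [1,-40,-9,0,0,0,0],
    [1,-40,-9,0,0,0,0]
  ],
  "newtons": 50
}}

```text
t: 0.98
position: [0.5361, -0.3919, 0.4045]
tool_rot: [-2.221, -2.221, 0.0]
contact_force: [1.2, -0.5, -0.2]
opening: 0.0004
gripper_force: 0.0
```

```bash
python3 - <<'E'
from h import *
import pickle
o=pickle.load(open("a.pkl","rb"))
p,a,d=o["scene"]
for u in [(228,250),(260,277),(311,324),(190,330/1.0)]: print(u,onplane(p,[u],.007).round(3))
E
python3 look.py b wrist scene side
```

```text
(228, 250) [[ 0.361 -0.035  0.007]]
(260, 277) [[ 0.353 -0.151  0.007]]
(311, 324) [[ 0.333 -0.321  0.007]]
(190, 330.0) [[ 0.144 -0.133  0.007]]
wrist [[1.0, 0.0, 0.0, 0.536], [-0.0, 0.944, 0.329, -0.306], [-0.0, -0.329, 0.944, 0.373], [0.0, 0.0, 0.0, 1.0]] 60.42312923801923 0.9956919352213541
scene [[0.676, 0.511, -0.53, -0.16], [-0.737, 0.452, -0.503, -0.626], [-0.017, 0.731, 0.683, 0.95], [0.0, 0.0, 0.0, 1.0]] 43.36252957519702 0.9958140055338541
side [[0.853, 0.209, -0.478, -0.08], [-0.522, 0.341, -0.782, -0.969], [-0.0, 0.916, 0.4, 0.554], [0.0, 0.0, 0.0, 1.0]] 49.14738481641656 0.9959920247395834
{'t': 1.1333, 'joint_positions': array([ 0.70509187,  0.56923435, -0.1890633 ,  1.38554352,  0.11141336,
        1.1983679 ,  0.49700531]), 'qvel': array([-0.0586348 , -0.01860256, -0.07175988,  0.03338806, -0.02858472,
       -0.0040929 , -0.02182296]), 'joint_torque': array([ 3.01539101e+00, -6.65020466e+01,  1.24763371e-01, -2.63225931e+01,
        5.37468866e-01,  2.00910901e-03,  3.45466062e-01]), 'position': array([ 0.53462052, -0.39456519,  0.40357545]), 'tool_rot': array([-2.22920845, -2.21263108,  0.0039626 ]), 'contact_force': array([0.3022625 , 1.04166434, 0.09507273]), 'moment': array([ 0.04991242, -0.02416607,  0.01832497]), 'gripper_force': 0.0, 'opening': -8.169594870007965e-05}
```

View pics/b.png

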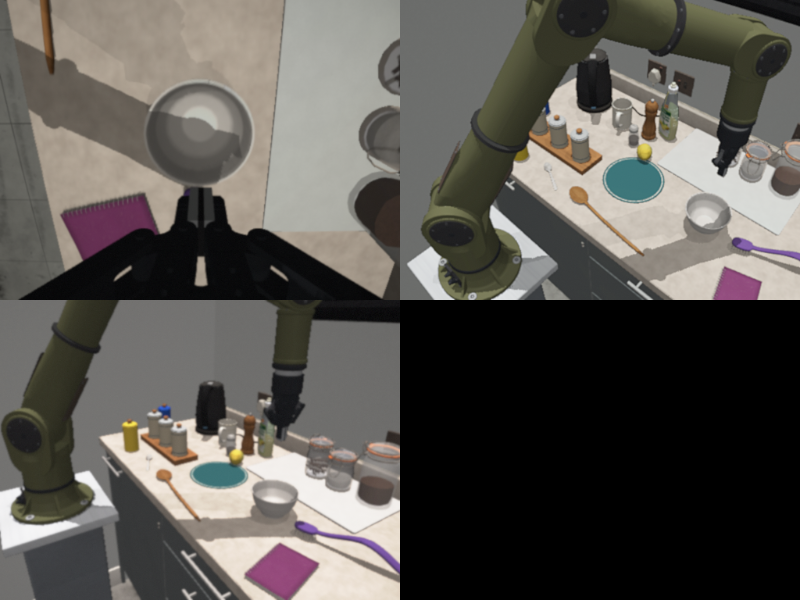

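The wrist view has the bowl rim centred at about (200,133), directly under and slightly ahead of the fingers. I lower the shut fingertips into it.

Call:
{"method": "play_rows", "body": {
  "deltas": [
    [1,-3,0,20,0,0,0],
    [1,-3,0,28,0,0,0],
    [1,0,0,28,0,0,0],
    [1,0,0,28,0,0,0],
    [1,0,0,28,0,0,0],
    [1,0,0,26,0,0,0],
    [1,0,0,22,0,0,0],
    [1,0,0,14,0,0,0],
    [1,0,0,6,0,0,0],
    [1,0,0,0,0,0,0]
  ]
}}

```text
t: 1.97
position: [0.5371, -0.3945, 0.2031]
tool_rot: [-2.217, -2.221, -0.0]
contact_force: [0.1, 0.9, -0.1]
opening: 0.0001
gripper_force: 0.0
```

Call:
{"method": "play_rows", "body": {
  "deltas": [
    [1,4,0,0,0,0,0],
    [1,5,0,0,0,0,0],
    [1,5,0,0,0,0,0],
    [1,5,0,0,0,0,0],
    [1,5,0,0,0,0,0],
    [1,5,0,0,0,0,0],
    [1,5,0,0,0,0,0],
    [1,5,0,0,0,0,0],
    [1,5,0,0,0,0,0],
    [1,5,0,0,0,0,0]
  ]
}}

```text
t: 2.8
position: [0.537, -0.347, 0.2049]
tool_rot: [2.221, 2.22, -0.0]
contact_force: [0.2, -2.4, 1.2]
opening: -0.0004
gripper_force: 1.7
```

Call:
{"method": "play_rows", "body": {
  "deltas": [
    [1,8,0,0,0,0,0],
    [1,12,0,0,0,0,0],
    [1,12,0,0,0,0,0],
    [1,12,0,0,0,0,0],
    [1,12,0,0,0,0,0],
    [1,12,0,0,0,0,0],
    [1,12,0,0,0,0,0],
    [1,12,0,0,0,0,0],
    [1,12,0,0,0,0,0],
    [1,12,0,0,0,0,0]
  ]
}}

```text
t: 3.63
position: [0.5369, -0.2298, 0.2047]
tool_rot: [-2.221, -2.221, 0.0]
contact_force: [0.6, -2.9, 2.3]
opening: 0.0001
gripper_force: 1.6
```

Call:
{"method": "play_rows", "body": {
  "deltas": [
    [1,12,0,0,0,0,0],
    [1,12,0,0,0,0,0],
    [1,12,0,0,0,0,0],
    [1,12,0,0,0,0,0],
    [1,12,0,0,0,0,0],
    [1,12,0,0,0,0,0],
    [1,12,0,0,0,0,0],
    [1,12,0,0,0,0,0],
    [1,10,0,0,0,0,0],
    [1,6,0,0,0,0,0]
  ]
}}

```text
t: 4.47
position: [0.537, -0.1171, 0.2047]
tool_rot: [-2.219, -2.223, -0.001]
contact_force: [0.3, -2.3, 1.8]
opening: -0.0001
gripper_force: 1.6
```

```bash
cat > bowl.py <<'E'
from h import *
from m2 import circ
for n in ["scene","side"]:
    p=camera_params(n); a,d=read_camera(n); C=cloud(p,d)
    hsv=cv2.cvtColor(a,cv2.COLOR_RGB2HSV).astype(int)
    m=(d>0)&(C[...,2]>.068)&(C[...,2]<.079)&(abs(C[...,0]-.54)<.1)&(C[...,1]<.02)&(C[...,1]>-.5)&(hsv[...,1]<70)&(hsv[...,2]>70)
    P=C[m]; P=P[np.hypot(*(P[:,:2]-np.median(P[:,:2],0)).T)<.11]; q=circ(P)
    P=P[abs(np.hypot(P[:,0]-q[0],P[:,1]-q[1])-q[2])<.012]
    print(n,m.sum(),q.round(4),P[:,:2].min(0).round(3),P[:,:2].max(0).round(3))
print(arm.get_state()["position"],arm.get_state()["contact_force"])
E
cat > m2.py <<'E'
import numpy as np
from scipy.optimize import least_squares
def circ(P):
    f=lambda q:np.hypot(P[:,0]-q[0],P[:,1]-q[1])-q[2]
    m=np.median(P,0); return least_squares(f,[m[0],m[1],.065],loss="soft_l1",f_scale=.002).x
E
python3 bowl.py
```

```text
scene 250 [ 0.537  -0.1416  0.0645] [ 0.47  -0.209] [ 0.606 -0.075]
side 234 [ 0.535  -0.1436  0.0637] [ 0.469 -0.209] [ 0.602 -0.082]
[ 0.53708778 -0.11731964  0.20474137] [-0.58601598 -2.65946244  4.68628715]
```

Call:
{"method": "play_rows", "body": {
  "deltas": [
    [1,6,0,0,0,0,0],
    [1,8,0,0,0,0,0],
    [1,7,0,0,0,0,0],
    [1,3,0,0,0,0,0],
    [1,0,0,0,0,0,0],
    [1,-8,0,0,0,0,0],
    [1,-12,0,0,0,0,0],
    [1,0,0,-20,0,0,0],
    [1,0,0,-35,0,0,0],
    [1,0,0,-40,0,0,0]
  ]
}}

```text
t: 5.4
position: [0.536, -0.1166, 0.2988]
tool_rot: [-2.22, -2.216, 0.005]
contact_force: [2.3, 0.1, -0.1]
opening: 0.0001
gripper_force: 0.0
```

Call:
{"method": "play_rows", "body": {
  "deltas": [
    [1,0,0,-40,0,0,0],
    [-1,0,0,-40,0,0,0],
    [-1,20,-6,-10,0,0,0],
    [-1,30,-9,0,0,0,0],
    [-1,30,-9,0,0,0,0],
    [-1,30,-9,0,0,0,0],
    [-1,30,-9,0,0,0,0],
    [-1,27,-5,0,0,0,0],
    [-1,20,-2,0,0,0,0],
    [-1,7,0,0,0,0,0]
  ]
}}

```text
t: 6.23
position: [0.4875, 0.0812, 0.3898]
tool_rot: [-2.217, -2.224, -0.001]
contact_force: [0.3, 0.0, -0.4]
opening: 0.0855
gripper_force: 0.0
```

```bash
python3 bowl.py; python3 look.py c wrist; python3 - <<'E'
from h import *
import pickle
from m2 import circ
p,a,d=pickle.load(open("c.pkl","rb"))["wrist"]; C=cloud(p,d)
hsv=cv2.cvtColor(a,cv2.COLOR_RGB2HSV).astype(int)
for y in (.078,.188,.297):
    m=(d>0)&(abs(C[...,2]-.118)<.008)&(abs(C[...,0]-.488)<.05)&(abs(C[...,1]-y)<.05)
    k=(d>0)&(C[...,2]>.13)&(C[...,2]<.15)&(abs(C[...,0]-.488)<.03)&(abs(C[...,1]-y)<.03)
    P=C[m]; print(y,m.sum(),P.min(0).round(4) if len(P) else 0,P.max(0).round(4) if len(P) else 0, C[k].mean(0).round(4),C[k].max(0).round(4))
E
```

```text
scene 345 [ 0.5369 -0.1214  0.0648] [ 0.469 -0.188] [ 0.606 -0.053]
side 270 [ 0.5354 -0.1234  0.0645] [ 0.466 -0.191] [ 0.601 -0.051]
[0.48818481 0.07911919 0.38961397] [-0.01364438 -1.17451313 -0.11608817]
wrist [[1.0, -0.001, -0.0, 0.488], [0.001, 0.944, 0.329, 0.165], [-0.0, -0.329, 0.944, 0.359], [0.0, 0.0, 0.0, 1.0]] 60.42312923801923 0.9960734049479166
{'t': 6.3833, 'joint_positions': array([-0.05064557,  0.32088347, -0.21203403,  1.85848737,  0.08120518,
        0.97095499, -0.29859559]), 'qvel': array([ 0.02054001, -0.00068526,  0.02071745,  0.00310302,  0.00490065,
        0.00104958,  0.00204808]), 'joint_torque': array([-1.56786080e+00, -4.68832076e+01, -2.17060201e+00, -2.27790534e+01,
       -1.82328285e-01, -3.25904600e-02, -1.40259862e-01]), 'position': array([0.48833988, 0.07777524, 0.38952256]), 'tool_rot': array([ 2.22181307e+00,  2.22070473e+00, -1.10573372e-03]), 'contact_force': array([ 0.03355452, -0.08049578, -0.52240118]), 'moment': array([-0.00516734, -0.02303759,  0.00242127]), 'gripper_force': 0.0, 'opening': 0.08549021708432467}
0.078 1502 [0.4546 0.0479 0.1101] [0.5167 0.1105 0.126 ] [0.4858 0.0808 0.1418] [0.4962 0.0902 0.1447]
0.188 1681 [0.4544 0.1586 0.1193] [0.5167 0.2101 0.126 ] [0.4856 0.1889 0.1421] [0.4994 0.2001 0.1452]<stdin>:9: RuntimeWarning: Mean of empty slice.
  ret = um.true_divide(
Traceback (most recent call last):
ValueError: zero-size array to reduction operation maximum which has no identity
```

View pics/c.png

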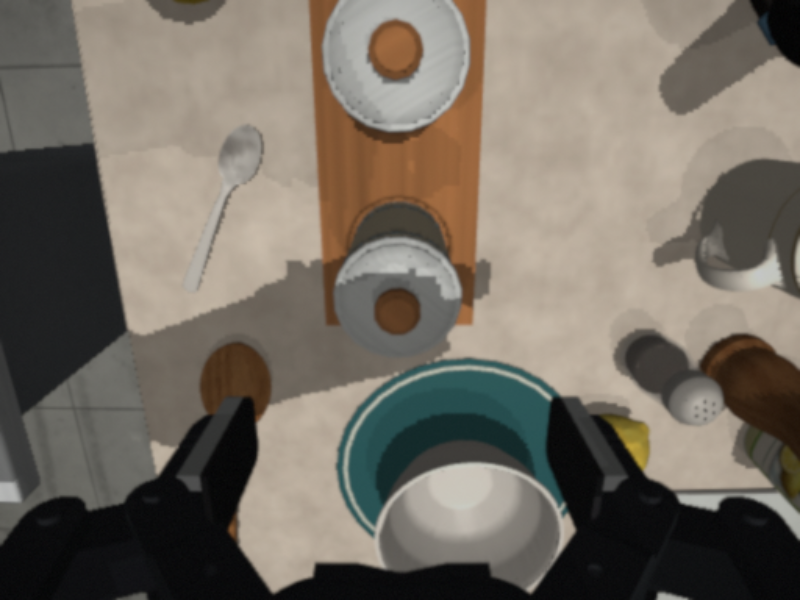

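The picture shows the bowl on the teal mat (~(470,520)), the near canister knob at (398,310) and the middle knob at (396,48). The bowl sits at (0.536,-0.122), well within the mat. I grasp and heft the near canister.

Call:
{"method": "play_rows", "body": {
  "deltas": [
    [-1,0,-2,10,0,0,0],
    [-1,0,0,20,0,0,0],
    [-1,0,0,25,0,0,0],
    [-1,0,0,25,0,0,0],
    [-1,0,0,22,0,0,0],
    [-1,0,0,16,0,0,0],
    [-1,0,0,12,0,0,0],
    [-1,0,0,8,0,0,0],
    [-1,0,0,0,0,0,0],
    [-1,0,0,0,0,0,0]
  ]
}}

```text
t: 7.22
position: [0.4863, 0.0778, 0.2516]
tool_rot: [2.223, 2.219, -0.001]
contact_force: [0.2, -0.7, -0.3]
opening: 0.0854
gripper_force: 0.0
```

Call:
{"method": "play_rows", "body": {
  "deltas": [
    [0,0,0,0,0,0,0],
    [0.3,0,0,0,0,0,0],
    [0.6,0,0,0,0,0,0],
    [1,0,0,0,0,0,0],
    [1,0,0,0,0,0,0],
    [1,0,0,0,0,0,0],
    [1,0,0,0,0,0,0],
    [1,0,0,0,0,0,0],
    [1,0,0,0,0,0,0],
    [1,0,0,0,0,0,0]
  ],
  "newtons": 40
}}

```text
t: 8.05
position: [0.4862, 0.0789, 0.2526]
tool_rot: [2.221, 2.22, 0.002]
contact_force: [-1.0, -0.6, 5.9]
opening: 0.0613
gripper_force: 42.9
```

Call:
{"method": "play_rows", "body": {
  "deltas": [
    [1,0,0,-3,0,0,0],
    [1,0,0,-5,0,0,0],
    [1,0,0,-5,0,0,0],
    [1,0,0,-4,0,0,0],
    [1,0,0,-3,0,0,0],
    [1,0,0,0,0,0,0],
    [1,0,0,0,0,0,0],
    [1,0,0,0,0,0,0],
    [1,0,0,0,0,0,0],
    [1,0,0,0,0,0,0]
  ]
}}

```text
t: 8.88
position: [0.4859, 0.079, 0.2715]
tool_rot: [-2.221, -2.221, 0.001]
contact_force: [0.1, 0.2, -1.9]
opening: 0.0614
gripper_force: 43.7
```

```bash
python3 -c "
from h import *
for i in range(3):
    s=arm.get_state(); print(s['t'],s['contact_force'].round(2),s['position'].round(4),s['moment'].round(3)); read_camera('scene')"
```

```text
8.8833 [ 0.13  0.16 -1.86] [0.4859 0.079  0.2715] [-0.04   0.003  0.011]
8.9333 [-0.21  0.26 -1.45] [0.4859 0.079  0.2715] [-0.006  0.005  0.022]
8.9833 [-0.07  0.04 -1.09] [0.4859 0.079  0.2715] [-0.002 -0.015  0.013]
```

Light (about 1.5 N). I put it back and try the middle one.

Call:
{"method": "play_rows", "body": {
  "deltas": [
    [1,0,0,5,0,0,0],
    [1,0,0,6,0,0,0],
    [1,0,0,5,0,0,0],
    [1,0,0,3,0,0,0],
    [1,0,0,1,0,0,0],
    [1,0,0,0,0,0,0],
    [0,0,0,0,0,0,0],
    [-1,0,0,0,0,0,0],
    [-1,0,0,0,0,0,0],
    [-1,0,0,0,0,0,0]
  ]
}}

```text
t: 9.87
position: [0.4861, 0.079, 0.2515]
tool_rot: [-2.221, -2.221, -0.0]
contact_force: [-0.5, -0.0, -0.0]
opening: 0.0855
gripper_force: 0.0
```

Call:
{"method": "play_rows", "body": {
  "deltas": [
    [-1,0,0,-10,0,0,0],
    [-1,0,0,-20,0,0,0],
    [-1,0,0,-20,0,0,0],
    [-1,20,0,-10,0,0,0],
    [-1,30,0,0,0,0,0],
    [-1,30,0,0,0,0,0],
    [-1,20,0,10,0,0,0],
    [-1,10,0,15,0,0,0],
    [-1,0,0,15,0,0,0],
    [-1,0,0,10,0,0,0]
  ]
}}

```text
t: 10.7
position: [0.4856, 0.1899, 0.2602]
tool_rot: [-2.219, -2.223, 0.002]
contact_force: [0.5, -0.2, 0.1]
opening: 0.0853
gripper_force: 0.0
```

Call:
{"method": "play_rows", "body": {
  "deltas": [
    [-1,0,0,6,0,0,0],
    [-1,0,0,4,0,0,0],
    [-1,0,0,0,0,0,0],
    [0,0,0,0,0,0,0],
    [0.5,0,0,0,0,0,0],
    [1,0,0,0,0,0,0],
    [1,0,0,0,0,0,0],
    [1,0,0,0,0,0,0],
    [1,0,0,0,0,0,0],
    [1,0,0,0,0,0,0]
  ]
}}

```text
t: 11.53
position: [0.4861, 0.1889, 0.2524]
tool_rot: [2.221, 2.221, 0.001]
contact_force: [-1.2, -1.4, 6.4]
opening: 0.0612
gripper_force: 43.1
```

Call:
{"method": "play_rows", "body": {
  "deltas": [
    [1,0,0,-3,0,0,0],
    [1,0,0,-5,0,0,0],
    [1,0,0,-5,0,0,0],
    [1,0,0,-4,0,0,0],
    [1,0,0,-3,0,0,0],
    [1,0,0,0,0,0,0],
    [1,0,0,0,0,0,0],
    [1,0,0,0,0,0,0],
    [1,0,0,0,0,0,0],
    [1,0,0,0,0,0,0]
  ]
}}

```text
t: 12.37
position: [0.4859, 0.1889, 0.2715]
tool_rot: [-2.221, -2.221, 0.001]
contact_force: [-0.1, 0.3, -2.6]
opening: 0.0613
gripper_force: 44.0
```

```bash
python3 -c "
from h import *
for i in range(3):
    s=arm.get_state(); print(s['t'],s['contact_force'].round(2),s['position'].round(4),s['moment'].round(3)); read_camera('scene')"; python3 look.py d scene side
```

```text
12.3667 [-0.13  0.28 -2.57] [0.4859 0.1889 0.2715] [-0.01  -0.019  0.012]
12.4167 [-0.24  0.22 -2.46] [0.4859 0.1889 0.2715] [0.024 0.006 0.024]
12.4667 [ 0.28 -0.53 -3.09] [0.4859 0.189  0.2715] [-0.071 -0.025  0.007]
scene [[0.676, 0.511, -0.53, -0.16], [-0.737, 0.452, -0.503, -0.626], [-0.017, 0.731, 0.683, 0.95], [0.0, 0.0, 0.0, 1.0]] 43.36252957519702 0.9959360758463541
side [[0.853, 0.209, -0.478, -0.08], [-0.522, 0.341, -0.782, -0.969], [-0.0, 0.916, 0.4, 0.554], [0.0, 0.0, 0.0, 1.0]] 49.14738481641656 0.9960784912109375
{'t': 12.6167, 'joint_positions': array([-0.2860254 ,  0.50314857, -0.19335157,  1.94716891,  0.14351291,
        0.70441198, -0.56556912]), 'qvel': array([-4.62192118e-04, -1.54181074e-03, -3.12659124e-04, -1.44496342e-03,
       -8.82611073e-05, -2.43019882e-04,  8.12872475e-05]), 'joint_torque': array([-2.37446449e-05, -5.59911275e+01, -1.48000818e+00, -1.83958000e+01,
        9.83668113e-03,  4.15171948e-03, -7.17807416e-05]), 'position': array([0.48599359, 0.18898303, 0.27159601]), 'tool_rot': array([-2.22136713e+00, -2.22140879e+00,  1.84633440e-04]), 'contact_force': array([ 0.15626103,  0.65800477, -3.06776813]), 'moment': array([-0.00660839,  0.03614724, -0.00214931]), 'gripper_force': 43.99920880794525, 'opening': 0.06092047799136879}
```

View pics/d.png

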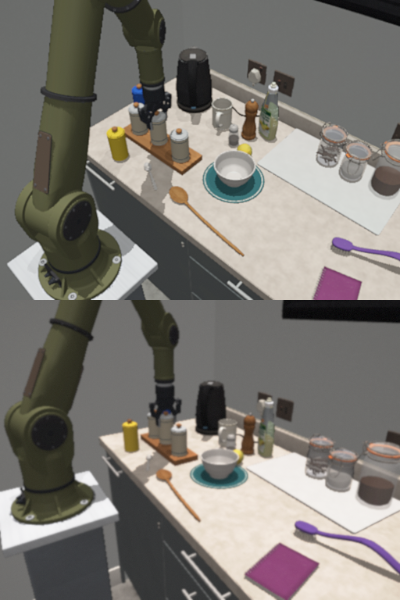

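About 2.8 N, light too. The picture shows the middle canister held at (157,120), the near one back in its recess at (180,145), and the bowl on the mat at (234,167). Next I replace the middle one and heft the third.

Call:
{"method": "play_rows", "body": {
  "deltas": [
    [1,0,0,5,0,0,0],
    [1,0,0,6,0,0,0],
    [1,0,0,5,0,0,0],
    [1,0,0,3,0,0,0],
    [1,0,0,1,0,0,0],
    [1,0,0,0,0,0,0],
    [0,0,0,0,0,0,0],
    [-1,0,0,0,0,0,0],
    [-1,0,0,0,0,0,0],
    [-1,0,0,0,0,0,0]
  ]
}}

```text
t: 13.45
position: [0.4862, 0.189, 0.2516]
tool_rot: [2.221, 2.221, 0.001]
contact_force: [-0.3, 0.2, 0.1]
opening: 0.0855
gripper_force: 0.0
```

Call:
{"method": "play_rows", "body": {
  "deltas": [
    [-1,0,0,-10,0,0,0],
    [-1,0,0,-20,0,0,0],
    [-1,0,0,-20,0,0,0],
    [-1,20,0,-10,0,0,0],
    [-1,30,0,0,0,0,0],
    [-1,30,0,0,0,0,0],
    [-1,20,0,10,0,0,0],
    [-1,10,0,15,0,0,0],
    [-1,0,0,15,0,0,0],
    [-1,0,0,10,0,0,0]
  ]
}}

```text
t: 14.28
position: [0.4856, 0.2998, 0.261]
tool_rot: [-2.219, -2.223, 0.001]
contact_force: [-0.2, -0.7, 0.4]
opening: 0.0855
gripper_force: 0.0
```

Call:
{"method": "play_rows", "body": {
  "deltas": [
    [-1,0,0,6,0,0,0],
    [-1,0,0,4,0,0,0],
    [-1,0,0,0,0,0,0],
    [0,0,0,0,0,0,0],
    [0.5,0,0,0,0,0,0],
    [1,0,0,0,0,0,0],
    [1,0,0,0,0,0,0],
    [1,0,0,0,0,0,0],
    [1,0,0,0,0,0,0],
    [1,0,0,0,0,0,0]
  ],
  "newtons": 50
}}

```text
t: 15.12
position: [0.486, 0.2989, 0.2526]
tool_rot: [2.221, 2.221, 0.001]
contact_force: [-2.0, -1.3, 5.7]
opening: 0.0614
gripper_force: 53.5
```

Call:
{"method": "play_rows", "body": {
  "deltas": [
    [1,0,0,-3,0,0,0],
    [1,0,0,-5,0,0,0],
    [1,0,0,-5,0,0,0],
    [1,0,0,-4,0,0,0],
    [1,0,0,-3,0,0,0],
    [1,0,0,0,0,0,0],
    [1,0,0,0,0,0,0],
    [1,0,0,0,0,0,0],
    [1,0,0,0,0,0,0],
    [1,0,0,0,0,0,0]
  ]
}}

```text
t: 15.95
position: [0.4859, 0.2989, 0.2714]
tool_rot: [-2.221, -2.221, 0.001]
contact_force: [0.2, 0.2, -5.7]
opening: 0.0611
gripper_force: 55.3
```

```bash
python3 -c "
from h import *
for i in range(3):
    s=arm.get_state(); print(s['t'],s['contact_force'].round(2),s['position'].round(4),s['moment'].round(3)); read_camera('scene')"
```

```text
15.95 [ 0.15  0.2  -5.67] [0.4859 0.2989 0.2714] [-0.019  0.003 -0.057]
16.0 [ 0.25  0.34 -5.83] [0.486  0.2989 0.2715] [-0.02  -0.014 -0.025]
16.05 [ 0.21  1.3  -5.36] [0.486  0.2989 0.2715] [-0.002 -0.011 -0.027]
```

5.7 N (about 0.58 kg), so the third is the full one. I lift it clear of the others and carry it over the bowl.

Call:
{"method": "play_rows", "body": {
  "deltas": [
    [1,0,0,-6,0,0,0],
    [1,0,0,-12,0,0,0],
    [1,0,0,-18,0,0,0],
    [1,0,0,-22,0,0,0],
    [1,0,0,-22,0,0,0],
    [1,0,0,-22,0,0,0],
    [1,0,0,-20,0,0,0],
    [1,0,0,-15,0,0,0],
    [1,0,0,-10,0,0,0],
    [1,0,0,-3,0,0,0]
  ]
}}

```text
t: 16.93
position: [0.486, 0.2991, 0.4237]
tool_rot: [2.221, 2.221, 0.005]
contact_force: [-0.1, -1.1, -5.0]
opening: 0.0612
gripper_force: 55.7
```

Call:
{"method": "play_rows", "body": {
  "deltas": [
    [1,-6,1,0,0,0,0],
    [1,-12,1,0,0,0,0],
    [1,-18,2,0,0,0,0],
    [1,-22,3,0,0,0,0],
    [1,-25,3,0,0,0,0],
    [1,-25,3,0,0,0,0],
    [1,-25,3,0,0,0,0],
    [1,-25,3,0,0,0,0],
    [1,-25,3,0,0,0,0],
    [1,-25,3,0,0,0,0]
  ]
}}

```text
t: 17.77
position: [0.5105, 0.0883, 0.4204]
tool_rot: [-2.222, -2.22, 0.004]
contact_force: [0.5, -1.1, -5.0]
opening: 0.061
gripper_force: 55.7
```

Call:
{"method": "play_rows", "body": {
  "deltas": [
    [1,-25,3,0,0,0,0],
    [1,-25,3,0,0,0,0],
    [1,-25,3,0,0,0,0],
    [1,-25,3,0,0,0,0],
    [1,-25,3,0,0,0,0],
    [1,-25,3,0,0,0,0],
    [1,-24,3,0,0,0,0],
    [1,-20,2,0,0,0,0],
    [1,-13,1,0,0,0,0],
    [1,-6,1,0,0,0,0]
  ]
}}

```text
t: 18.6
position: [0.5351, -0.1252, 0.4205]
tool_rot: [-2.225, -2.216, 0.004]
contact_force: [-0.2, 0.0, -5.2]
opening: 0.061
gripper_force: 55.7
```

Call:
{"method": "play_rows", "body": {
  "deltas": [
    [1,0,0,4,0,0,0],
    [1,0,0,8,0,0,0],
    [1,0,0,10,0,0,0],
    [1,0,0,9,0,0,0],
    [1,0,0,8,0,0,0],
    [1,0,0,5,0,0,0],
    [1,0,0,2,0,0,0],
    [1,0,0,0,0,0,0],
    [1,0,0,0,0,0,0],
    [1,0,0,0,0,0,0]
  ]
}}

```text
t: 19.43
position: [0.5362, -0.122, 0.3761]
tool_rot: [2.221, 2.221, 0.001]
contact_force: [0.4, -0.2, -5.8]
opening: 0.061
gripper_force: 55.7
```

```bash
python3 look.py e scene side; python3 - <<'E'
from h import *
import pickle
from m2 import circ
o=pickle.load(open("e.pkl","rb"))
for n in o:
    p,a,d=o[n]; C=cloud(p,d); hsv=cv2.cvtColor(a,cv2.COLOR_RGB2HSV).astype(int)
    col=(d>0)&(abs(C[...,0]-.53)<.08)&(abs(C[...,1]+.12)<.08)
    b=col&(C[...,2]>.02)&(C[...,2]<.08); c=col&(C[...,2]>.1)&(C[...,2]<.22)
    r=C[b&(C[...,2]>.068)]; print(n,"bowl",circ(r).round(4),C[b].max(0).round(4),"can z",np.percentile(C[c][:,2],[0,1,2,5]).round(4),"xy",C[c].min(0).round(3),C[c].max(0).round(3))
    for z in(.14,.18): # cylinder fit w/ fixed radius
        P=C[c&(abs(C[...,2]-z)<.012)]; 
        from scipy.optimize import least_squares
        q=least_squares(lambda q:np.hypot(P[:,0]-q[0],P[:,1]-q[1])-.031,[.54,-.12],loss="soft_l1",f_scale=.002).x; print("   can axis",z,len(P),q.round(4))
ims=[cv2.resize(o[n][1][y:y+150,x:x+150],(400,400),interpolation=3) for n,x,y in (("scene",215,110),("side",205,110))]
cv2.imwrite("pics/e2.png",np.hstack(ims)[...,::-1])
E
```

```text
scene [[0.676, 0.511, -0.53, -0.16], [-0.737, 0.452, -0.503, -0.626], [-0.017, 0.731, 0.683, 0.95], [0.0, 0.0, 0.0, 1.0]] 43.36252957519702 0.9959513346354166
side [[0.853, 0.209, -0.478, -0.08], [-0.522, 0.341, -0.782, -0.969], [-0.0, 0.916, 0.4, 0.554], [0.0, 0.0, 0.0, 1.0]] 49.14738481641656 0.9960174560546875
{'t': 19.5333, 'joint_positions': array([ 0.24595194,  0.41194806, -0.09704652,  1.74578627,  0.04661491,
        0.98515176,  0.13103011]), 'qvel': array([ 5.79948799e-04,  9.13913056e-04,  8.31115447e-04,  1.74795375e-04,
       -6.42785997e-05,  5.86880786e-04,  4.46017950e-04]), 'joint_torque': array([-3.69900826e-02, -5.65664148e+01, -2.88958065e-01, -2.46749783e+01,
        1.24595829e-02, -1.14270947e-04, -2.33634528e-04]), 'position': array([ 0.53610609, -0.12210288,  0.37614549]), 'tool_rot': array([2.22112135e+00, 2.22066204e+00, 8.15901648e-04]), 'contact_force': array([-0.34160519,  0.13786189, -4.46317521]), 'moment': array([0.0027036 , 0.03213014, 0.00766219]), 'gripper_force': 55.7491135597229, 'opening': 0.06127349336845991}
scene bowl [ 0.5367 -0.1215  0.0648] [ 0.6047 -0.054   0.0798] can z [0.1346 0.1363 0.1375 0.14  ] xy [ 0.494 -0.156  0.135] [ 0.559 -0.098  0.22 ]
   can axis 0.14 127 [ 0.5377 -0.1217]
   can axis 0.18 189 [ 0.5381 -0.1215]
side bowl [ 0.5355 -0.1234  0.0646] [ 0.6055 -0.0528  0.0764] can z [0.1356 0.137  0.1382 0.1406] xy [ 0.493 -0.158  0.136] [ 0.58  -0.106  0.22 ]
   can axis 0.14 130 [ 0.5357 -0.1228]
   can axis 0.18 207 [ 0.5362 -0.1227]
```

View pics/e2.png

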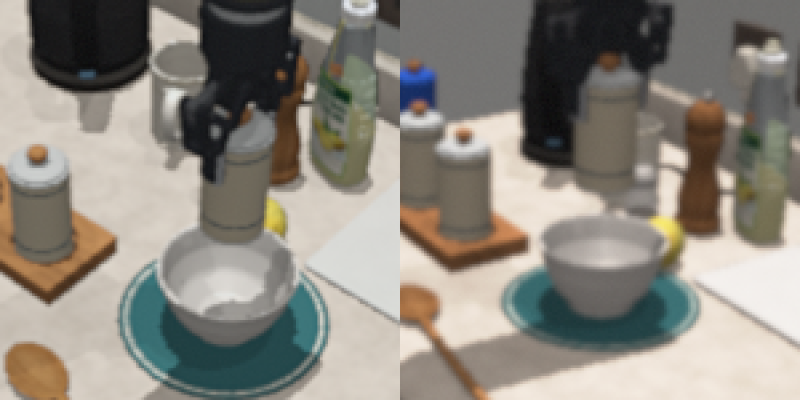

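View pics/e.png

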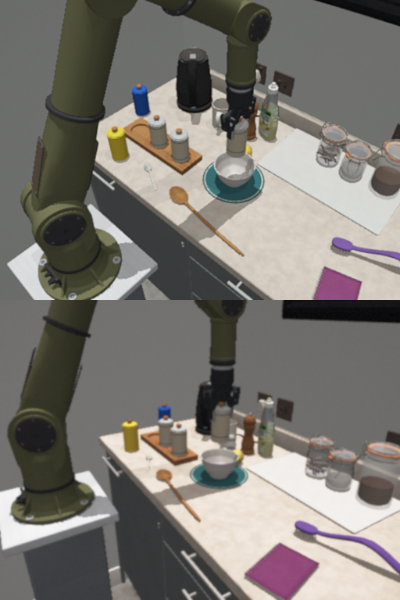

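Full canister upright and centred over the bowl. Its underside is at about 0.136 m and the rim at 0.076 m. The two light canisters stand in their recesses, at (157,132) and (180,145). I lower it 9 mm to get about 5 cm of clearance.

Call:
{"method": "play_rows", "body": {
  "deltas": [
    [1,0,0,2,0,0,0],
    [1,0,0,3,0,0,0],
    [1,0,0,3,0,0,0],
    [1,0,0,1,0,0,0],
    [1,0,0,0,0,0,0],
    [1,0,0,0,0,0,0],
    [1,0,0,0,0,0,0],
    [1,0,0,0,0,0,0],
    [1,0,0,0,0,0,0],
    [1,0,0,0,0,0,0]
  ]
}}

```text
t: 20.37
position: [0.536, -0.122, 0.3668]
tool_rot: [2.221, 2.221, 0.0]
contact_force: [0.4, -0.1, -5.3]
opening: 0.0612
gripper_force: 55.7
```

```bash
python3 -c "
from h import *
print(arm.get_state()['position'], sign_off())"
```

```text
the job is handed in; nothing more can be done
[ 0.53600874 -0.12202207  0.36678814] None
```

The job is handed in: the bowl is on its mat, the two light canisters are back in their recesses, and the arm is holding the full one (about 0.58 kg) upright about 5 cm above the bowl's rim.

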